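# Line up the reagent bottles by size beside the burette

### The job

Line the four amber bottles up by size in the drip dishes on the marble strip, one bottle upright in the middle of each dish: the smallest in the dish next to the burette stand, where nothing tall should crowd the tap, then rising in size to the largest at the far end. They are glass, so keep them upright and set them down gently; leave the conical flask where it stands.

Things in the scene. Friction and masses are not known exactly. Their poses are not given: they have to be found in the camera images.
- bottle_30: the smallest of four like amber glass bottles with white screw cap and white label. Body 33 mm diameter, 79 mm tall over the cap; cap 24 mm diameter, 22 mm high, tight: lift the bottle by it; below it 6 mm of slimmer neck, then the shoulder. About 55 g. Loose on the bench. Origin: centre of its underside, z up.
- bottle_60: the second smallest of four like amber glass bottles with white screw cap and white label. Body 41 mm diameter, 97 mm tall over the cap; cap 25 mm diameter, 22 mm high, tight: lift the bottle by it; below it 6 mm of slimmer neck, then the shoulder. About 100 g. Loose on the bench. Origin: centre of its underside, z up.
- bottle_125: the second largest of four like amber glass bottles with white screw cap and white label. Body 50 mm diameter, 117 mm tall over the cap; cap 27 mm diameter, 23 mm high, tight: lift the bottle by it; below it 6 mm of slimmer neck, then the shoulder. About 190 g. Loose on the bench. Origin: centre of its underside, z up.
- bottle_250: the largest of four like amber glass bottles with white screw cap and white label. Body 62 mm diameter, 140 mm tall over the cap; cap 30 mm diameter, 24 mm high, tight: lift the bottle by it; below it 6 mm of slimmer neck, then the shoulder. About 360 g. Loose on the bench. Origin: centre of its underside, z up.
- dish_a: one of four identical round grey plastic drip dishes in a row, about 108 mm apart, on a 12 mm thick white marble strip (460 x 125 mm); the letters say nothing of their order. Outside diameter 94 mm at the rim, 12 mm high; flat floor 80 mm in diameter, 4 mm above the underside (16 mm above the bench). Fixed. Origin: centre of its underside, z up.
- dish_b: one of four identical round grey plastic drip dishes in a row, about 108 mm apart, on a 12 mm thick white marble strip (460 x 125 mm); the letters say nothing of their order. Outside diameter 94 mm at the rim, 12 mm high; flat floor 80 mm in diameter, 4 mm above the underside (16 mm above the bench). Fixed. Origin: centre of its underside, z up.
- dish_c: one of four identical round grey plastic drip dishes in a row, about 108 mm apart, on a 12 mm thick white marble strip (460 x 125 mm); the letters say nothing of their order. Outside diameter 94 mm at the rim, 12 mm high; flat floor 80 mm in diameter, 4 mm above the underside (16 mm above the bench). Fixed. Origin: centre of its underside, z up.
- dish_d: one of four identical round grey plastic drip dishes in a row, about 108 mm apart, on a 12 mm thick white marble strip (460 x 125 mm); the letters say nothing of their order. Outside diameter 94 mm at the rim, 12 mm high; flat floor 80 mm in diameter, 4 mm above the underside (16 mm above the bench). Fixed. Origin: centre of its underside, z up.
- burette_stand: burette stand, fixed: white base 200 x 130 x 18 mm, steel rod and clamped burette up to 546 mm high (keep clear). About 0.19 m beyond the dish at one end of the row, left or right; a grey magnetic stirrer, 82 mm high, stands at the other end. Origin: centre of the base's underside, below the burette; the rod is 75 mm along its +x (away from the robot); z up.
- flask: clear glass conical flask, loose among the bottles, to be left alone: base 64 mm diameter, neck 22 mm, 120 mm tall over its grey rubber stopper. Origin: centre of its underside, z up. (Beyond the marble strip stand a mortar, a beaker and a weighing bottle, all lower than 100 mm.)
There are look-alikes about, which are no part of the job. What is shaped like the bottle_60 but yellow is not meant.

How it is judged:
By the outcome, as a careful person would: the job done as asked, in the order asked, and still so for the second after the job is handed in, with the robot touching nothing.
It also fails if it takes over 96 s, if anything falls off the work surface, if the arm or the gripper's body presses on something with over 40 N, if the wrist force passes 120 N, or if a joint passes its speed limit or range.

### The arm

A 7-joint arm with a two-finger parallel gripper is mounted at the origin on the work surface. World frame = base frame: x ahead of the robot, y to its left, z up, the work surface at z = 0. Lengths are in m, angles in rad, forces in N, time in s.
With the tool pointing down it reaches from about 0.425 to 0.975 m from the base axis. Payload 16.7 kg.
Tool frame: the origin (TCP) lies on the front face of the gripper's body, between the roots of the fingers; the fingertips stand 73 mm ahead of it and the grasp point (between the pads) lies 54 mm ahead of it (bot.grip_depth is the distance from the TCP to the grasp point, in m); z points along the fingers, y is the line along which they close (so a half turn about z gives the same grasp; the last joint's range is limited). The gripper opens to 85 mm and grips with 20 to 120 N. Pads are 22 mm wide; open, the fingers measure 114 mm over their backs; the gripper's body (76 mm by 85 mm) begins 54 mm behind the grasp point. The pads swing forward as they close: fully open they stand 13 mm farther back than shut.
Start: joints at [-1.329, 0.426, 0.074, 1.606, -0.034, 1.111, -0.067], TCP at [0.258, 0.624, 0.304] pointing down, gripper open.
Joint ranges: [-2.85, 2.85], [-0.5, 2.14], [-1.23, 1.37], [0.21, 2.46], [-1.02, 4.16], [0.16, 2.05], [-2.73, 2.73]. Speed limits (rad/s): [1.89, 1.89, 2.39, 2.39, 3.01, 3.01, 3.01].

### API

Orientations are given as a unit quaternion [w, x, y, z].
In Python, from cell import bot, camera gives the robot as it stands. The module is installed in compiled form; this text tells all that it offers.
- The arm moves only by the shell command python3 -m creep 'ROWS' [OPENING]. ROWS is JSON, a list that holds one entry, the list of rows, each a list of 6 numbers: the shift along the tool's x, y, z in cm, then the turn, a rotation vector about the tool's x, y, z in rad. A call has exactly 10 rows; each row is the pose to reach, as a shift and turn from the pose commanded when the call began, along the tool's axes at that moment; what a row does not reach only later rows make up. A row lasts 1/8 s, in which the tool goes at most 62.5 mm and 10.7 degrees, less where a joint would pass 70% of its speed; a pose out of reach is approached as far as the arm can. A call with a gripper value outside its range is refused whole. OPENING is the closure, from 0 (fully open) to 1 (shut), set as the call begins (- or left out, the last holds). The fingers move at their own pace and stop on an object; the grip force is fixed at half the most. Time passes only in rows, so rows that repeat a pose let the fingers close, or fill a call up. It gives the time, the measured TCP pose, the force, the opening and the grip force at its end, in the units of the state.
- bot.get_obs(): the state, without advancing time (a new reading comes with each control period).
- camera(name): name is "scene" or "top" or "wrist"; returns a dict with "image" (400x640x3 uint8, blue, green, red), "mtx" (3x3 intrinsics, pixels), "eye" and "orientation" of the camera in the world; the wrist camera has in their place "hand_eye" (4x4, takes a point from camera to tool coordinates, whose origin is the TCP and whose axes are the flange's). Camera axes: x right, y down, z forward; pixel columns grow to the right and rows downward; lengths in m; the calibration is good to about 2 mm. The wrist camera is an equidistant fisheye: a pixel r from the principal point sees the ray r / f radians off the axis. A picture is of the moment at which its call begins: read the wrist's pose just before it. There is no depth.
- bot.hand_in(): hands the job in; it is judged then, once.
The state is a dict: "clock": time; "q": joint angles; "dq": joint speeds; "effort": joint torques, N m; "position": TCP position; "tcp_rot": TCP orientation; "force": force on the tool from outside, world axes, zero at the start; "moment": the same for the moment, N m; "opening": finger opening in m; "grasp_force": force on a finger pad.
Only numpy, scipy, OpenCV 4.12 (cv2) and the standard library are available. Lean on these libraries where they do the work, as an engineer would, in place of code of your own. Each camera call takes 0.05 s, during which the arm holds its last target. There are 200 camera calls.

## Working session

There is one attempt and no reset: what is moved stays moved. The work goes in short steps, Python scripts to look and compute and a shell command to move; the robot and the scene stay as the last step left them, time stands still between calls to the robot, and variables do not carry over. Pictures are saved under pics/ and viewed, at most 14 in all, crops included, and the job is handed in when it is done.

```bash
mkdir -p pics; python3 - <<'E'
from cell import bot,camera
import cv2,numpy as np,json
o=bot.get_obs();print({k:np.round(v,3).tolist() for k,v in o.items()})
for n in("scene","top"):
    c=camera(n);cv2.imwrite(f"pics/{n}0.png",c["image"])
    print(n,np.round(c["mtx"],1).tolist(),np.round(c["eye"],4),np.round(c["orientation"],4).tolist())
E
```

```text
{'clock': 0.0, 'q': [-1.329, 0.427, 0.074, 1.607, -0.034, 1.111, -0.067], 'dq': [0.0, 0.002, 0.0, -0.001, 0.0, -0.002, -0.0], 'effort': [-0.002, -94.985, 3.76, -46.35, 0.019, 0.01, 0.0], 'position': [0.258, 0.624, 0.303], 'tcp_rot': [-0.0, 0.195, 0.981, -0.001], 'force': [-0.706, -0.026, -0.038], 'moment': [0.006, 0.04, -0.015], 'grasp_force': 0.0, 'opening': 0.085}
scene [[458.5, 0.0, 316.2], [0.0, 458.5, 201.2], [0.0, 0.0, 1.0]] [ 0.9474 -0.6514  0.6861] [-0.4058, 0.8764, 0.2352, -0.109]
top [[487.9, 0.0, 321.6], [0.0, 487.9, 198.8], [0.0, 0.0, 1.0]] [0.497  0.0121 1.1568] [-0.0122, 0.7069, -0.7069, 0.0232]
```

View pics/scene0.png

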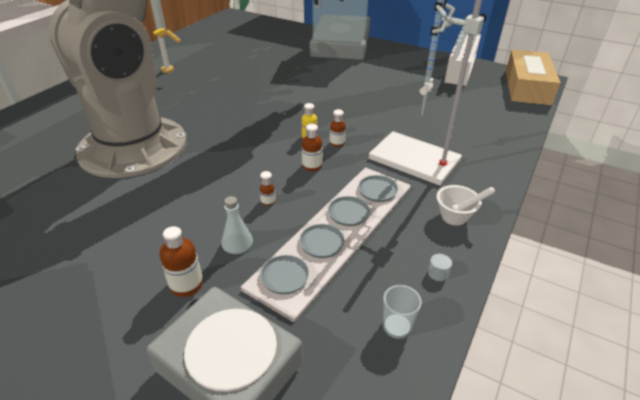

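View pics/top0.png

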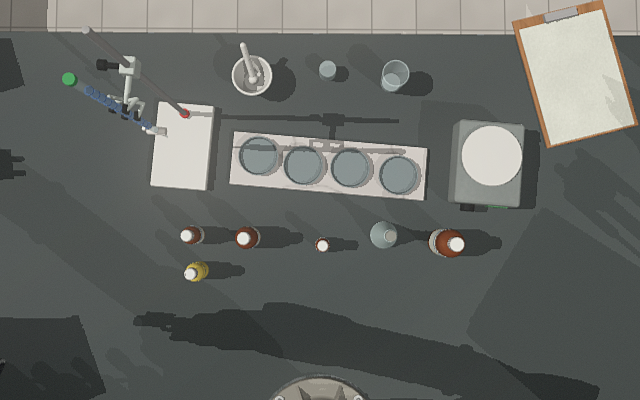

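The views show the burette stand at image left in top (+y), with dishes at about (259,155), (304,165), (351,167) and (399,174). The amber bottles are at top (190,235), (246,237), (322,244) and (455,243). The flask is at (384,235), and the yellow look-alike at (194,272) is excluded by its colour. Next I'll measure these and confirm sizes in one crop.

```bash
cat > h.py <<'E'
from cell import bot,camera
import cv2,numpy as np
from scipy.spatial.transform import Rotation as R
def ray(c,u,v):
    d=np.linalg.inv(c["mtx"])@[u,v,1.]; w=c["orientation"]
    return np.array(c["eye"]),R.from_quat([w[1],w[2],w[3],w[0]]).as_matrix()@d
def onz(c,u,v,z):
    e,d=ray(c,u,v); return e+d*(z-e[2])/d[2]
def proj(c,p):
    w=c["orientation"];q=R.from_quat([w[1],w[2],w[3],w[0]]).as_matrix().T@(np.array(p)-c["eye"])
    q=c["mtx"]@q; return q[:2]/q[2]
E
python3 - <<'E'
from h import *
t=camera("top");s=camera("scene")
hs=cv2.cvtColor(t["image"],cv2.COLOR_BGR2HSV)
def blobs(c,roi,lo):
    hs=cv2.cvtColor(c["image"],cv2.COLOR_BGR2HSV)
    m=cv2.inRange(hs,(0,0,lo),(180,60,255));k=np.zeros_like(m);x0,y0,x1,y1=roi;k[y0:y1,x0:x1]=1;m*=k
    n,l,st,ce=cv2.connectedComponentsWithStats(m)
    return [(ce[i].round(1).tolist(),st[i].tolist()) for i in range(1,n) if st[i][4]>15]
for b in blobs(t,(160,215,500,290),170):print("top",b)
for b in blobs(s,(140,95,360,300),170):print("scene",b)
# dishes: hough on top
g=cv2.resize(cv2.cvtColor(t["image"],cv2.COLOR_BGR2GRAY)[120:210,220:440],None,fx=4,fy=4,interpolation=cv2.INTER_CUBIC)
cs=cv2.HoughCircles(g,cv2.HOUGH_GRADIENT,1,100,param1=80,param2=25,minRadius=65,maxRadius=95)
print(cs)
for x,y,r in cs[0]:
    u,v=x/4+220-.4,y/4+120-.4;print("dish",onz(t,u,v,.024).round(4),r/4/487.9*1.133)
# strip
m=cv2.inRange(hs,(0,0,150),(180,60,255));k=np.zeros_like(m);k[120:215,222:440]=1
p=cv2.findNonZero(m*k);rc=cv2.minAreaRect(p);print(rc,onz(t,*rc[0],.012).round(4))
a=cv2.resize(s["image"][90:210,250:370],None,fx=4,fy=4,interpolation=cv2.INTER_CUBIC)
cv2.imwrite("pics/crop1.png",a)
np.save("t.npy",t,allow_pickle=True);np.save("s.npy",s,allow_pickle=True)
E
```

```text
top ([185.7, 235.2], [181, 230, 11, 12, 98])
top ([242.6, 238.0], [237, 232, 12, 13, 125])
top ([430.8, 241.3], [429, 235, 5, 14, 38])
top ([456.3, 244.0], [448, 237, 16, 15, 161])
top ([322.2, 245.6], [317, 241, 11, 10, 87])
top ([189.3, 273.7], [184, 268, 11, 12, 97])
scene ([308.7, 105.5], [304, 103, 10, 6, 48])
scene ([337.9, 111.9], [334, 109, 9, 7, 49])
scene ([167.3, 121.3], [163, 119, 11, 5, 21])
scene ([311.6, 127.0], [306, 124, 12, 7, 69])
scene ([175.7, 135.8], [165, 128, 20, 17, 175])
scene ([333.4, 138.8], [331, 136, 5, 7, 25])
scene ([162.6, 155.4], [151, 148, 27, 17, 220])
scene ([306.8, 160.2], [303, 155, 8, 11, 68])
scene ([142.7, 166.3], [140, 165, 8, 5, 25])
scene ([265.5, 174.5], [260, 171, 12, 8, 72])
scene ([309.8, 253.8], [241, 173, 119, 127, 2344])
scene ([263.4, 199.0], [262, 197, 4, 5, 16])
scene ([230.2, 199.6], [226, 198, 9, 4, 30])
scene ([171.5, 232.5], [163, 226, 18, 14, 198])
scene ([346.4, 232.6], [340, 229, 13, 11, 85])
scene ([358.2, 232.3], [357, 229, 3, 7, 17])
scene ([170.7, 281.6], [167, 275, 8, 14, 55])
scene ([215.3, 293.7], [211, 290, 10, 9, 44])
[[[711.5 220.5  74.6]
  [520.5 193.5  67.6]
  [150.5 143.5  74.6]
  [334.5 176.5  74.5]]]
dish [ 0.61   -0.1828  0.024 ] 0.04330898
dish [ 0.6257 -0.0711  0.024 ] 0.039245132
dish [0.6547 0.1446 0.024 ] 0.04330898
dish [0.6355 0.0374 0.024 ] 0.043250922
((328.1763610839844, 165.47186279296875), (194.74334716796875, 52.54085922241211), 4.969740867614746) [ 0.633  -0.0212  0.012 ]
```

View pics/crop1.png

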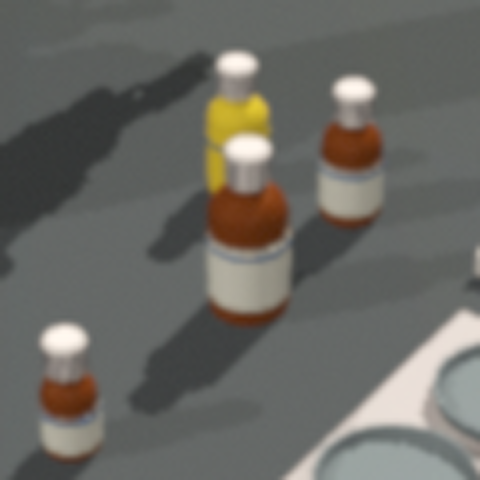

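The crop confirms it. Scene (312,150) is the largest of the three amber bottles (125), (338,130) is the 60, and (267,190) is the 30. The 250 is at (180,262), and the yellow one (309,122) is not meant. Next I'll refine the positions.

```bash
python3 - <<'E'
from h import *
t=np.load("t.npy",allow_pickle=True).item();s=np.load("s.npy",allow_pickle=True).item()
B={"30":((322.2,245.6),(265.5,174.5),.079),"60":((185.7,235.2),(337.9,111.9),.097),"125":((242.6,238),(311.6,127),.117),"250":((456.3,244),(171.5,232.5),.140)}
for n,(a,b,h) in B.items():
    pa=onz(t,*a,h-.003);pb=onz(s,*b,h-.003)
    print(n,pa.round(4),pb.round(4))
hs=cv2.cvtColor(t["image"],cv2.COLOR_BGR2HSV)
for p in[(259,155),(304,165),(351,167),(310,190),(240,140)]:print(hs[p[1],p[0]])
for c,roi,nm in((t,(225,125,430,205),"top"),(s,(245,170,415,310),"scene")):
    hs=cv2.cvtColor(c["image"],cv2.COLOR_BGR2HSV)
    m=cv2.inRange(hs,(75,18,40),(115,120,255));k=np.zeros_like(m);k[roi[1]:roi[3],roi[0]:roi[2]]=1
    m=cv2.morphologyEx(m*k,cv2.MORPH_OPEN,np.ones((3,3)))
    cs,_=cv2.findContours(m,cv2.RETR_EXTERNAL,cv2.CHAIN_APPROX_NONE)
    for q in cs:
        if cv2.contourArea(q)>300:
            w=np.array([onz(c,*p,.022)[:2] for p in cv2.convexHull(q)[:,0].astype(float)])
            (x,y),r=cv2.minEnclosingCircle(w.astype(np.float32))
            e=cv2.fitEllipse(w.astype(np.float32))
            print(nm,cv2.boundingRect(q),"circ",round(x,4),round(y,4),round(r,4),"ell",np.round(e[0],4),np.round(e[1],4))
E
```

```text
30 [ 0.4476 -0.0059  0.076 ] [ 0.4447 -0.0061  0.076 ]
60 [0.4712 0.2898 0.094 ] [0.4675 0.2904 0.094 ]
125 [0.4656 0.164  0.114 ] [0.4633 0.1634 0.114 ]
250 [ 0.4534 -0.2855  0.137 ] [ 0.4501 -0.287   0.137 ]
[ 83  16 148]
[ 86  14 148]
[ 90  14 146]
[ 19  18 160]
[ 16  15 190]
```

```bash
python3 - <<'E'
from h import *
t=np.load("t.npy",allow_pickle=True).item();s=np.load("s.npy",allow_pickle=True).item()
for c,roi,nm in((t,(233,131,427,201),"top"),(s,(245,170,415,310),"scene")):
    im=c["image"].astype(int);m=((im[...,0]-im[...,2]>1)*255).astype(np.uint8)
    k=np.zeros_like(m);k[roi[1]:roi[3],roi[0]:roi[2]]=1
    m=cv2.morphologyEx(m*k,cv2.MORPH_OPEN,np.ones((3,3)))
    cs,_=cv2.findContours(m,cv2.RETR_EXTERNAL,cv2.CHAIN_APPROX_NONE)
    for q in cs:
        if cv2.contourArea(q)>300:
            w=np.array([onz(c,*p,.022)[:2] for p in cv2.convexHull(q)[:,0].astype(float)])
            (x,y),r=cv2.minEnclosingCircle(w.astype(np.float32))
            e=cv2.fitEllipse(w.astype(np.float32))
            print(nm,cv2.boundingRect(q),"circ",round(x,4),round(y,4),round(r,4),"ell",np.round(e[0],4),np.round(e[1],4))
# burette base and flask
hs=cv2.cvtColor(t["image"],cv2.COLOR_BGR2HSV)
E
```

```text
top (379, 156, 39, 39) circ 0.6102 -0.1838 0.0462 ell [ 0.6102 -0.1841] [0.091  0.0917]
top (330, 148, 40, 39) circ 0.6273 -0.0707 0.0462 ell [ 0.6271 -0.0708] [0.0913 0.0916]
top (283, 146, 40, 39) circ 0.6328 0.0392 0.0463 ell [0.6328 0.039 ] [0.0908 0.092 ]
top (239, 136, 39, 39) circ 0.6554 0.1428 0.0461 ell [0.6557 0.1427] [0.089  0.0918]
scene (381, 284, 34, 26) circ 0.8158 -0.1312 0.0405 ell [ 0.8194 -0.134 ] [0.0627 0.0802]
scene (261, 256, 47, 37) circ 0.6043 -0.1857 0.0497 ell [ 0.6059 -0.1855] [0.0891 0.0972]
scene (300, 225, 44, 32) circ 0.6271 -0.0729 0.0465 ell [ 0.6255 -0.0733] [0.0879 0.0928]
scene (245, 217, 13, 57) circ 0.5033 -0.1555 0.0798 ell [ 0.4935 -0.1356] [0.026  0.2055]
scene (329, 197, 40, 28) circ 0.6332 0.0363 0.0469 ell [0.6314 0.0361] [0.0874 0.0931]
scene (359, 176, 38, 25) circ 0.6564 0.14 0.047 ell [0.6541 0.1397] [0.0866 0.0936]
scene (245, 170, 23, 46) circ 0.4171 -0.0127 0.0848 ell [ 0.4178 -0.017 ] [0.0637 0.178 ]
```

Targets are 30→(0.655,0.141), 60→(0.632,0.038), 125→(0.6265,−0.0715) and 250→(0.609,−0.1845). I'll start with the 60.

```bash
cat > d.py <<'E'
import sys
from h import *
o=bot.get_obs();w=o["tcp_rot"];M=R.from_quat([w[1],w[2],w[3],w[0]]).as_matrix();p=np.array(o["position"])
print(round(o["clock"],2),p.round(4),"tilt",M[:,2].round(3),"y",M[:,1].round(3),"grip",round(bot.grip_depth,4))
for a in sys.argv[1:]:
    g=np.array([float(x) for x in a.split(",")]);print("shift cm",(M.T@(g-p)*100).round(2));p=g
E
python3 d.py .469,.290,.200 .469,.29,.142 .469,.29,.23 .632,.038,.23 .632,.038,.159
```

```text
0.2 [0.2577 0.6237 0.3035] tilt [-0.    -0.001 -1.   ] y [ 0.382  0.924 -0.001] grip 0.0539
shift cm [-32.27 -22.76  10.37]
shift cm [0.  0.  5.8]
shift cm [-0.   -0.01 -8.8 ]
shift cm [-2.469e+01 -1.707e+01  1.000e-02]
shift cm [0.   0.01 7.1 ]
```

```bash
python3 -m creep '[[[-2,-1.4,0.6,0,0,0],[-6,-4.2,2,0,0,0],[-10.5,-7.4,3.4,0,0,0],[-15,-10.6,4.8,0,0,0],[-19.5,-13.8,6.3,0,0,0],[-24,-17,7.7,0,0,0],[-28,-19.8,9,0,0,0],[-31,-21.9,10,0,0,0],[-32.3,-22.8,10.4,0,0,0],[-32.3,-22.8,10.4,0,0,0]]]' 0; python3 d.py .469,.290,.142; python3 - <<'E'
from h import *
cv2.imwrite("pics/w1.png",camera("wrist")["image"])
E
```

```text
clock: 1.45
position: [0.4694, 0.2894, 0.1998]
tcp_rot: [-0.0, 0.195, 0.981, -0.0]
force: [-0.4, -1.4, -0.9]
opening: 0.0853
grasp_force: 0.0
1.45 [0.4694 0.2894 0.1998] tilt [-0. -0. -1.] y [ 0.383  0.924 -0.   ] grip 0.0539
shift cm [0.05 0.04 5.78]
```

View pics/w1.png

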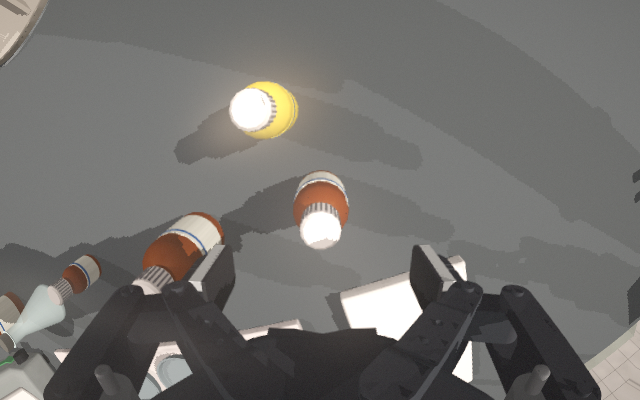

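Wrist view: the cap of the 60 is at (320,230), between the pads and clear of the yellow one at (262,108). I'll check the offset with the wrist calibration.

```bash
cat > w.py <<'E'
import sys
from h import *
# usage: w.py zplane u v  -> find white blob near expected
def wproj(c,o,P):
    w=o["tcp_rot"];M=R.from_quat([w[1],w[2],w[3],w[0]]).as_matrix()
    T=np.array(c["hand_eye"]);q=M.T@(np.array(P)-o["position"]);q=T[:3,:3].T@(q-T[:3,3])
    r=np.hypot(q[0],q[1]);a=np.arctan2(r,q[2]);return c["mtx"][:2,2]+c["mtx"][0,0]*a*q[:2]/r
def wray(c,o,u,v,z):
    w=o["tcp_rot"];M=R.from_quat([w[1],w[2],w[3],w[0]]).as_matrix();T=np.array(c["hand_eye"])
    d=(np.array([u,v])-c["mtx"][:2,2])/c["mtx"][0,0];a=np.hypot(*d)
    D=M@T[:3,:3]@np.r_[d/a*np.sin(a),np.cos(a)];e=np.array(o["position"])+M@T[:3,3]
    return e+D*(z-e[2])/D[2]
def cap(c,o,P,r,tol=50):
    """cap-top centre near P: bright blob, contour cast onto plane z"""
    g=c["image"].min(axis=2);u,v=wproj(c,o,P)
    m=cv2.inRange(g,205,255);n,l,st,ce=cv2.connectedComponentsWithStats(m)
    i=min((i for i in range(1,n) if st[i][4]>60),key=lambda i:np.hypot(*(ce[i]-[u,v])))
    q,_=cv2.findContours((l==i).astype(np.uint8),0,1)
    W=np.array([wray(c,o,*p,P[2])[:2] for p in cv2.convexHull(q[0])[:,0].astype(float)],np.float32)
    (x,y),rr=cv2.minEnclosingCircle(W)
    print("expected px",np.round((u,v),1),"blob",ce[i].round(1),st[i].tolist(),"xy",round(x,4),round(y,4),"r",round(rr,4))
if __name__=="__main__":
    o=bot.get_obs();c=camera("wrist");cap(c,o,[float(x) for x in sys.argv[1].split(",")],0)
E
python3 w.py .469,.290,.097; python3 w.py .4645,.1637,.117
```

```text
expected px [321.4 228.2] blob [318.9 229.6] [299, 208, 41, 41, 1109] xy 0.4684 0.289 r 0.0135
expected px [145.2 296.2] blob [162.4 360.2] [148, 345, 34, 46, 293] xy 0.5305 0.1333 r 0.0351
```

```bash
python3 -m creep '[[[0,0,0.5,0,0,0],[0,0,1.5,0,0,0],[0,0,2.5,0,0,0],[0,0,3.5,0,0,0],[0,0,4.5,0,0,0],[0,0,5.2,0,0,0],[0,0,5.6,0,0,0],[0,0,5.8,0,0,0],[0,0,5.8,0,0,0],[0,0,5.8,0,0,0]]]' && python3 -m creep '[[[0,0,0,0,0,0],[0,0,0,0,0,0],[0,0,0,0,0,0],[0,0,0,0,0,0],[0,0,0,0,0,0],[0,0,0,0,0,0],[0,0,0,0,0,0],[0,0,0,0,0,0],[0,0,0,0,0,0],[0,0,0,0,0,0]]]' 1
```

```text
clock: 2.85
position: [0.4693, 0.2898, 0.1422]
tcp_rot: [0.0, 0.195, 0.981, 0.0]
force: [0.4, 0.6, -0.1]
opening: 0.0856
grasp_force: 0.0
clock: 4.1
position: [0.4693, 0.2897, 0.1421]
tcp_rot: [0.0, 0.195, 0.981, 0.0]
force: [-0.8, -1.7, 4.4]
opening: 0.0229
grasp_force: 58.6
```

```bash
python3 -m creep '[[[0,0,-0.1,0,0,0],[0,0,-0.4,0,0,0],[0,0,-1,0,0,0],[0,0,-2,0,0,0],[0,0,-3.5,0,0,0],[0,0,-5,0,0,0],[0,0,-6.5,0,0,0],[0,0,-8,0,0,0],[0,0,-8.8,0,0,0],[0,0,-8.8,0,0,0]]]'; python3 - <<'E'
from h import *
a=camera("scene")["image"][40:190,230:430];b=camera("wrist")["image"][120:400,120:520]
cv2.imwrite("pics/g1.png",np.hstack([cv2.resize(a,(373,280)),b]))
E
```

```text
clock: 5.35
position: [0.4693, 0.2899, 0.2304]
tcp_rot: [0.0, 0.195, 0.981, 0.0]
force: [-0.4, -0.2, -1.2]
opening: 0.0234
grasp_force: 58.8
```

View pics/g1.png

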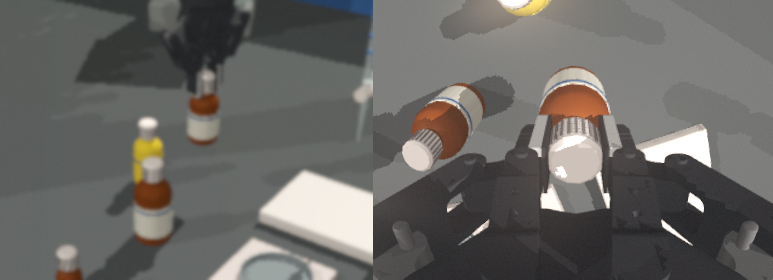

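The bottle hangs upright in the grip. Next is the carry to dish 2.

```bash
python3 -m creep '[[[-1,-0.7,0,0,0,0],[-3.5,-2.4,0,0,0,0],[-7,-4.8,0,0,0,0],[-11,-7.6,0,0,0,0],[-15,-10.4,0,0,0,0],[-19,-13.1,0,0,0,0],[-22,-15.2,0,0,0,0],[-24,-16.6,0,0,0,0],[-24.7,-17.1,0,0,0,0],[-24.7,-17.1,0,0,0,0]]]'; python3 d.py .632,.038,.158
```

```text
clock: 6.7
position: [0.632, 0.037, 0.2295]
tcp_rot: [-0.0, 0.195, 0.981, -0.0]
force: [0.3, 0.4, -1.0]
opening: 0.0234
grasp_force: 58.8
6.7 [0.632  0.037  0.2295] tilt [-0.001 -0.    -1.   ] y [ 0.383  0.924 -0.   ] grip 0.0539
shift cm [0.03 0.1  7.15]
```

```bash
python3 -m creep '[[[0,0.1,1,0,0,0],[0,0.1,2.2,0,0,0],[0,0.1,3.4,0,0,0],[0,0.1,4.6,0,0,0],[0,0.1,5.5,0,0,0],[0,0.1,6.1,0,0,0],[0,0.1,6.5,0,0,0],[0,0.1,6.7,0,0,0],[0,0.1,6.85,0,0,0],[0,0.1,6.9,0,0,0]]]'; python3 -m creep '[[[0,0,0.03,0,0,0],[0,0,0.06,0,0,0],[0,0,0.09,0,0,0],[0,0,0.12,0,0,0],[0,0,0.15,0,0,0],[0,0,0.18,0,0,0],[0,0,0.2,0,0,0],[0,0,0.22,0,0,0],[0,0,0.24,0,0,0],[0,0,0.25,0,0,0]]]'
```

```text
clock: 7.95
position: [0.6326, 0.0383, 0.161]
tcp_rot: [0.0, 0.195, 0.981, 0.0]
force: [0.0, 0.4, -0.9]
opening: 0.0233
grasp_force: 58.8
clock: 9.2
position: [0.6325, 0.0383, 0.1584]
tcp_rot: [-0.0, 0.195, 0.981, -0.0]
force: [0.1, 0.9, -0.8]
opening: 0.0231
grasp_force: 58.8
```

```bash
python3 -m creep '[[[0,0,0.01,0,0,0],[0,0,0.02,0,0,0],[0,0,0.03,0,0,0],[0,0,0.04,0,0,0],[0,0,0.05,0,0,0],[0,0,0.06,0,0,0],[0,0,0.07,0,0,0],[0,0,0.08,0,0,0],[0,0,0.09,0,0,0],[0,0,0.1,0,0,0]]]'
```

```text
clock: 10.45
position: [0.6329, 0.0382, 0.158]
tcp_rot: [0.0, 0.195, 0.981, 0.0]
force: [-1.7, -0.7, 10.0]
opening: 0.0233
grasp_force: 59.3
```

Contact has been made at z=0.158, so I'll release and rise.

```bash
python3 -m creep '[[[0,0,-0.04,0,0,0],[0,0,-0.04,0,0,0],[0,0,-0.04,0,0,0],[0,0,-0.04,0,0,0],[0,0,-0.04,0,0,0],[0,0,-0.04,0,0,0],[0,0,-0.04,0,0,0],[0,0,-0.04,0,0,0],[0,0,-0.04,0,0,0],[0,0,-0.04,0,0,0]]]' 0; python3 -m creep '[[[0,0,-0.3,0,0,0],[0,0,-1,0,0,0],[0,0,-2,0,0,0],[0,0,-3.5,0,0,0],[0,0,-5,0,0,0],[0,0,-6.5,0,0,0],[0,0,-7.5,0,0,0],[0,0,-8,0,0,0],[0,0,-8,0,0,0],[0,0,-8,0,0,0]]]'; python3 w.py .6325,.0383,.113; python3 d.py .4645,.1637,.222; python3 - <<'E'
from h import *
t=camera("top");cv2.imwrite("pics/t1.png",t["image"])
E
```

```text
clock: 11.7
position: [0.6326, 0.0383, 0.1578]
tcp_rot: [-0.0, 0.195, 0.981, -0.0]
force: [-0.1, 0.3, 0.4]
opening: 0.0853
grasp_force: 0.0
clock: 12.95
position: [0.6323, 0.0383, 0.2373]
tcp_rot: [-0.0, 0.195, 0.981, -0.0]
force: [0.0, -0.8, -0.1]
opening: 0.0852
grasp_force: 0.0
expected px [322.3 216.5] blob [321.6 219.7] [306, 204, 32, 32, 751] xy 0.6345 0.0369 r 0.0113
13.0 [0.6324 0.0383 0.2373] tilt [-0.001 -0.    -1.   ] y [ 0.382  0.924 -0.001] grip 0.0539
shift cm [20.3   5.18  1.54]
```

```bash
python3 -m creep '[[[1,0.25,0.1,0,0,0],[4,1,0.3,0,0,0],[7.5,1.9,0.6,0,0,0],[11.5,2.9,0.9,0,0,0],[15,3.8,1.1,0,0,0],[18,4.6,1.4,0,0,0],[19.7,5,1.5,0,0,0],[20.3,5.2,1.5,0,0,0],[20.3,5.2,1.5,0,0,0],[20.3,5.2,1.5,0,0,0]]]'; python3 w.py .4645,.1637,.117;python3 d.py .4645,.1637,.162
```

```text
clock: 14.3
position: [0.4655, 0.1633, 0.2229]
tcp_rot: [0.0, 0.195, 0.981, -0.0]
force: [0.5, 0.7, -0.4]
opening: 0.0857
grasp_force: 0.0
expected px [322.2 224.4] blob [320.5 224. ] [301, 207, 40, 34, 1083] xy 0.4648 0.1621 r 0.0126
14.35 [0.4654 0.1633 0.2228] tilt [ 0. -0. -1.] y [ 0.383  0.924 -0.   ] grip 0.0539
shift cm [0.1  0.   6.08]
```

```bash
python3 -m creep '[[[0.05,0,0.5,0,0,0],[0.05,0,1.5,0,0,0],[0.05,0,2.5,0,0,0],[0.05,0,3.5,0,0,0],[0.05,0,4.5,0,0,0],[0.05,0,5.4,0,0,0],[0.05,0,5.9,0,0,0],[0.05,0,6.1,0,0,0],[0.05,0,6.1,0,0,0],[0.05,0,6.1,0,0,0]]]' && python3 -m creep '[[[0,0,0,0,0,0],[0,0,0,0,0,0],[0,0,0,0,0,0],[0,0,0,0,0,0],[0,0,0,0,0,0],[0,0,0,0,0,0],[0,0,0,0,0,0],[0,0,0,0,0,0],[0,0,0,0,0,0],[0,0,0,0,0,0]]]' 1 && python3 -m creep '[[[0,0,-0.1,0,0,0],[0,0,-0.4,0,0,0],[0,0,-1,0,0,0],[0,0,-2,0,0,0],[0,0,-3.5,0,0,0],[0,0,-5,0,0,0],[0,0,-6.5,0,0,0],[0,0,-8,0,0,0],[0,0,-9,0,0,0],[0,0,-9,0,0,0]]]'; python3 d.py .6265,-.0715,.252; python3 w.py .465,.163,.207
```

```text
clock: 15.6
position: [0.4644, 0.1641, 0.1621]
tcp_rot: [0.0, 0.195, 0.981, 0.0]
force: [-0.8, -0.4, 0.2]
opening: 0.0854
grasp_force: 0.0
clock: 16.85
position: [0.4644, 0.164, 0.162]
tcp_rot: [0.0, 0.195, 0.981, 0.0]
force: [-0.3, -2.1, 5.9]
opening: 0.0252
grasp_force: 58.6
clock: 18.1
position: [0.4646, 0.1642, 0.2525]
tcp_rot: [0.0, 0.195, 0.981, 0.0]
force: [-1.5, 0.3, -2.5]
opening: 0.0256
grasp_force: 59.0
18.1 [0.4646 0.1642 0.2525] tilt [ 0.001  0.001 -1.   ] y [0.382 0.924 0.001] grip 0.0539
shift cm [-23.97 -15.6    0.05]
expected px [320.3 277.4] blob [318.1 262. ] [298, 253, 42, 23, 494] xy 0.4593 0.1644 r 0.0097
```

```bash
python3 -m creep '[[[-1,-0.65,0,0,0,0],[-3.5,-2.3,0,0,0,0],[-7,-4.6,0,0,0,0],[-11,-7.2,0,0,0,0],[-15,-9.8,0,0,0,0],[-18.5,-12,0,0,0,0],[-21.5,-14,0,0,0,0],[-23.5,-15.3,0,0,0,0],[-24,-15.6,0,0,0,0],[-24,-15.6,0,0,0,0]]]'; python3 d.py .6265,-.0715,.178
```

```text
clock: 19.4
position: [0.6263, -0.0721, 0.2512]
tcp_rot: [-0.001, 0.195, 0.981, -0.0]
force: [-0.0, 0.9, -1.2]
opening: 0.0255
grasp_force: 59.1
19.4 [ 0.6263 -0.0721  0.2512] tilt [-0.001 -0.    -1.   ] y [ 0.382  0.924 -0.001] grip 0.0539
shift cm [-0.    0.07  7.32]
```

```bash
python3 -m creep '[[[0,0.05,1,0,0,0],[0,0.05,2.2,0,0,0],[0,0.05,3.4,0,0,0],[0,0.05,4.6,0,0,0],[0,0.05,5.6,0,0,0],[0,0.05,6.3,0,0,0],[0,0.05,6.8,0,0,0],[0,0.05,7.05,0,0,0],[0,0.05,7.15,0,0,0],[0,0.05,7.2,0,0,0]]]'; python3 -m creep '[[[0,0,0.02,0,0,0],[0,0,0.03,0,0,0],[0,0,0.05,0,0,0],[0,0,0.06,0,0,0],[0,0,0.07,0,0,0],[0,0,0.08,0,0,0],[0,0,0.09,0,0,0],[0,0,0.1,0,0,0],[0,0,0.11,0,0,0],[0,0,0.12,0,0,0]]]'
```

```text
clock: 20.65
position: [0.6269, -0.0713, 0.18]
tcp_rot: [0.0, 0.195, 0.981, 0.0]
force: [-0.4, 0.2, -2.1]
opening: 0.0253
grasp_force: 59.1
clock: 21.9
position: [0.6268, -0.0713, 0.1786]
tcp_rot: [-0.0, 0.195, 0.981, -0.0]
force: [0.2, -0.8, -2.2]
opening: 0.025
grasp_force: 59.1
```

```bash
python3 -m creep '[[[0,0,0.01,0,0,0],[0,0,0.02,0,0,0],[0,0,0.03,0,0,0],[0,0,0.04,0,0,0],[0,0,0.05,0,0,0],[0,0,0.06,0,0,0],[0,0,0.07,0,0,0],[0,0,0.08,0,0,0],[0,0,0.08,0,0,0],[0,0,0.08,0,0,0]]]'
```

```text
clock: 23.15
position: [0.6269, -0.0714, 0.178]
tcp_rot: [0.0, 0.195, 0.981, 0.0]
force: [-1.0, -0.2, 4.7]
opening: 0.0247
grasp_force: 59.7
```

```bash
python3 -m creep '[[[0,0,-0.03,0,0,0],[0,0,-0.03,0,0,0],[0,0,-0.03,0,0,0],[0,0,-0.03,0,0,0],[0,0,-0.03,0,0,0],[0,0,-0.03,0,0,0],[0,0,-0.03,0,0,0],[0,0,-0.03,0,0,0],[0,0,-0.03,0,0,0],[0,0,-0.03,0,0,0]]]' 0; python3 -m creep '[[[0,0,-0.3,0,0,0],[0,0,-1,0,0,0],[0,0,-2,0,0,0],[0,0,-3.5,0,0,0],[0,0,-5,0,0,0],[0,0,-6.5,0,0,0],[0,0,-7.5,0,0,0],[0,0,-8,0,0,0],[0,0,-8,0,0,0],[0,0,-8,0,0,0]]]'; python3 w.py .6268,-.0714,.133; python3 d.py .446,-.006,.19
```

```text
clock: 24.4
position: [0.6268, -0.0713, 0.1781]
tcp_rot: [-0.0, 0.195, 0.981, -0.0]
force: [-0.2, 0.3, -0.2]
opening: 0.0854
grasp_force: 0.0
clock: 25.65
position: [0.6266, -0.0712, 0.2576]
tcp_rot: [-0.0, 0.195, 0.981, -0.0]
force: [-0.3, 0.3, 0.2]
opening: 0.085
grasp_force: 0.0
expected px [322.1 216.5] blob [320.5 218.5] [303, 201, 36, 35, 959] xy 0.6278 -0.0731 r 0.0125
25.7 [ 0.6266 -0.0713  0.2576] tilt [-0.001 -0.    -1.   ] y [ 0.382  0.924 -0.   ] grip 0.0539
shift cm [19.18 -0.86  6.77]
```

```bash
python3 -m creep '[[[1,0,0,0,0,0],[4,-0.2,0,0,0,0],[7.5,-0.3,0.5,0,0,0],[11.5,-0.5,2,0,0,0],[15,-0.7,4,0,0,0],[17.5,-0.8,5.6,0,0,0],[18.8,-0.9,6.5,0,0,0],[19.2,-0.9,6.8,0,0,0],[19.2,-0.9,6.8,0,0,0],[19.2,-0.9,6.8,0,0,0]]]'; python3 w.py .446,-.006,.079;python3 d.py .446,-.006,.124
```

```text
clock: 26.95
position: [0.4468, -0.0065, 0.1905]
tcp_rot: [0.0, 0.195, 0.981, 0.0]
force: [-0.4, 0.8, 0.2]
opening: 0.0856
grasp_force: 0.0
expected px [322.4 221.4] blob [321.1 223.2] [304, 207, 35, 33, 900] xy 0.447 -0.0074 r 0.0115
27.0 [ 0.4466 -0.0065  0.1904] tilt [ 0.001 -0.    -1.   ] y [0.382 0.924 0.   ] grip 0.0539
shift cm [0.08 0.02 6.64]
```

```bash
python3 -m creep '[[[0,0,0.5,0,0,0],[0,0,1.5,0,0,0],[0,0,2.5,0,0,0],[0,0,3.7,0,0,0],[0,0,4.9,0,0,0],[0,0,5.8,0,0,0],[0,0,6.4,0,0,0],[0,0,6.6,0,0,0],[0,0,6.6,0,0,0],[0,0,6.6,0,0,0]]]' && python3 -m creep '[[[0,0,0,0,0,0],[0,0,0,0,0,0],[0,0,0,0,0,0],[0,0,0,0,0,0],[0,0,0,0,0,0],[0,0,0,0,0,0],[0,0,0,0,0,0],[0,0,0,0,0,0],[0,0,0,0,0,0],[0,0,0,0,0,0]]]' 1 && python3 -m creep '[[[0,0,-0.1,0,0,0],[0,0,-0.5,0,0,0],[0,0,-1.5,0,0,0],[0,0,-3,0,0,0],[0,0,-5,0,0,0],[0,0,-7.5,0,0,0],[0,0,-10,0,0,0],[0,0,-12.5,0,0,0],[0,0,-14,0,0,0],[0,0,-14,0,0,0]]]'; python3 d.py .655,.141,.264
```

```text
clock: 28.25
position: [0.446, -0.0063, 0.1244]
tcp_rot: [0.0, 0.195, 0.981, 0.0]
force: [0.1, -0.2, 0.3]
opening: 0.0852
grasp_force: 0.0
clock: 29.5
position: [0.446, -0.0064, 0.1243]
tcp_rot: [0.0, 0.195, 0.981, 0.0]
force: [-1.5, -0.9, 5.6]
opening: 0.0221
grasp_force: 58.5
clock: 30.75
position: [0.4462, -0.0062, 0.2651]
tcp_rot: [0.001, 0.195, 0.981, 0.001]
force: [-0.1, 0.4, -0.9]
opening: 0.0226
grasp_force: 58.7
30.75 [ 0.4462 -0.0062  0.2651] tilt [ 0.002  0.001 -1.   ] y [0.382 0.924 0.001] grip 0.0539
shift cm [-13.68  21.58   0.17]
```

```bash
python3 -m creep '[[[-0.6,1,0,0,0,0],[-2,3.2,0,0,0,0],[-4,6.3,0,0,0,0],[-6.3,10,0,0,0,0],[-8.6,13.5,0,0,0,0],[-10.7,16.9,0,0,0,0],[-12.4,19.5,0,0,0,0],[-13.4,21.2,0,0,0,0],[-13.7,21.6,0,0,0,0],[-13.7,21.6,0,0,0,0]]]'; python3 d.py .655,.141,.1405
```

```text
clock: 32.0
position: [0.6547, 0.1409, 0.263]
tcp_rot: [-0.001, 0.195, 0.981, -0.001]
force: [0.0, -0.5, -0.5]
opening: 0.0223
grasp_force: 58.7
32.0 [0.6547 0.1409 0.263 ] tilt [-0.002 -0.001 -1.   ] y [ 0.382  0.924 -0.001] grip 0.0539
shift cm [-0.03  0.03 12.25]
```

```bash
python3 -m creep '[[[0,0,1.5,0,0,0],[0,0,3.5,0,0,0],[0,0,5.5,0,0,0],[0,0,7.5,0,0,0],[0,0,9.2,0,0,0],[0,0,10.5,0,0,0],[0,0,11.3,0,0,0],[0,0,11.75,0,0,0],[0,0,11.95,0,0,0],[0,0,12,0,0,0]]]'; python3 -m creep '[[[0,0,0.02,0,0,0],[0,0,0.04,0,0,0],[0,0,0.06,0,0,0],[0,0,0.08,0,0,0],[0,0,0.1,0,0,0],[0,0,0.11,0,0,0],[0,0,0.12,0,0,0],[0,0,0.13,0,0,0],[0,0,0.14,0,0,0],[0,0,0.15,0,0,0]]]'
```

```text
clock: 33.25
position: [0.6551, 0.1411, 0.1444]
tcp_rot: [0.0, 0.195, 0.981, 0.0]
force: [0.6, 0.5, -0.6]
opening: 0.022
grasp_force: 58.7
clock: 34.5
position: [0.655, 0.141, 0.1426]
tcp_rot: [-0.0, 0.195, 0.981, -0.0]
force: [0.5, -0.9, -0.3]
opening: 0.0222
grasp_force: 58.7
```

```bash
python3 -m creep '[[[0,0,0.03,0,0,0],[0,0,0.06,0,0,0],[0,0,0.09,0,0,0],[0,0,0.12,0,0,0],[0,0,0.14,0,0,0],[0,0,0.16,0,0,0],[0,0,0.18,0,0,0],[0,0,0.2,0,0,0],[0,0,0.21,0,0,0],[0,0,0.22,0,0,0]]]'
```

```text
clock: 35.75
position: [0.655, 0.141, 0.1404]
tcp_rot: [-0.0, 0.195, 0.981, -0.0]
force: [0.7, 0.4, -0.5]
opening: 0.0221
grasp_force: 58.7
```

```bash
python3 -m creep '[[[0,0,0.01,0,0,0],[0,0,0.02,0,0,0],[0,0,0.03,0,0,0],[0,0,0.04,0,0,0],[0,0,0.05,0,0,0],[0,0,0.06,0,0,0],[0,0,0.07,0,0,0],[0,0,0.07,0,0,0],[0,0,0.07,0,0,0],[0,0,0.07,0,0,0]]]'
```

```text
clock: 37.0
position: [0.6552, 0.1409, 0.1403]
tcp_rot: [0.0, 0.195, 0.981, 0.0]
force: [-1.8, -1.1, 10.3]
opening: 0.0222
grasp_force: 59.7
```

```bash
python3 -m creep '[[[0,0,-0.04,0,0,0],[0,0,-0.04,0,0,0],[0,0,-0.04,0,0,0],[0,0,-0.04,0,0,0],[0,0,-0.04,0,0,0],[0,0,-0.04,0,0,0],[0,0,-0.04,0,0,0],[0,0,-0.04,0,0,0],[0,0,-0.04,0,0,0],[0,0,-0.04,0,0,0]]]' 0; python3 -m creep '[[[0,0,-0.3,0,0,0],[0,0,-1,0,0,0],[0,0,-2.5,0,0,0],[0,0,-4.5,0,0,0],[0,0,-7,0,0,0],[0,0,-9.5,0,0,0],[0,0,-11.5,0,0,0],[0,0,-12.5,0,0,0],[0,0,-12.5,0,0,0],[0,0,-12.5,0,0,0]]]'; python3 w.py .655,.141,.095; python3 d.py .452,-.286,.255
```

```text
clock: 38.25
position: [0.655, 0.141, 0.1401]
tcp_rot: [-0.0, 0.195, 0.981, -0.0]
force: [-0.2, 0.4, 0.9]
opening: 0.0854
grasp_force: 0.0
clock: 39.5
position: [0.6546, 0.141, 0.2642]
tcp_rot: [-0.001, 0.195, 0.981, -0.0]
force: [-0.4, 0.7, -0.3]
opening: 0.0855
grasp_force: 0.0
expected px [322.4 198.6] blob [322.2 201. ] [310, 189, 25, 25, 470] xy 0.6571 0.1402 r 0.0105
39.55 [0.6546 0.141  0.2641] tilt [-0.001 -0.001 -1.   ] y [ 0.382  0.924 -0.001] grip 0.0539
shift cm [  2.42 -47.2    0.96]
```

```bash
python3 -m creep '[[[0.1,-2,0,0,0,0],[0.3,-6.5,0,0,0,0],[0.6,-12,0,0,0,0],[0.9,-18,0,0,0,0],[1.2,-24,0,0,0,0],[1.5,-30,0,0,0,0],[1.8,-36,0,0,0,0],[2.1,-41.5,0.2,0,0,0],[2.3,-45.5,0.6,0,0,0],[2.4,-47.2,0.9,0,0,0]]]'; python3 -m creep '[[[0,0,0,0,0,0],[0,0,0,0,0,0],[0,0,0,0,0,0],[0,0,0,0,0,0],[0,0,0,0,0,0],[0,0,0,0,0,0],[0,0,0,0,0,0],[0,0,0,0,0,0],[0,0,0,0,0,0],[0,0,0,0,0,0]]]'; python3 w.py .452,-.286,.14;python3 d.py .452,-.286,.185
```

```text
clock: 40.8
position: [0.45, -0.2887, 0.2558]
tcp_rot: [-0.0, 0.197, 0.98, -0.0]
force: [1.0, 0.5, -0.3]
opening: 0.0854
grasp_force: 0.0
clock: 42.05
position: [0.4525, -0.286, 0.2561]
tcp_rot: [-0.0, 0.195, 0.981, -0.0]
force: [0.2, -0.1, -0.1]
opening: 0.0853
grasp_force: 0.0
expected px [321.9 219.6] blob [319.7 220.7] [297, 195, 46, 48, 1524] xy 0.4515 -0.2863 r 0.0165
42.1 [ 0.4526 -0.2861  0.2561] tilt [-0. -0. -1.] y [ 0.382  0.924 -0.   ] grip 0.0539
shift cm [ 0.05 -0.01  7.11]
```

```bash
python3 -m creep '[[[0.05,0,0.5,0,0,0],[0.05,0,1.5,0,0,0],[0.05,0,2.7,0,0,0],[0.05,0,3.9,0,0,0],[0.05,0,5.1,0,0,0],[0.05,0,6.2,0,0,0],[0.05,0,6.8,0,0,0],[0.05,0,7.1,0,0,0],[0.05,0,7.1,0,0,0],[0.05,0,7.1,0,0,0]]]' && python3 -m creep '[[[0,0,0,0,0,0],[0,0,0,0,0,0],[0,0,0,0,0,0],[0,0,0,0,0,0],[0,0,0,0,0,0],[0,0,0,0,0,0],[0,0,0,0,0,0],[0,0,0,0,0,0],[0,0,0,0,0,0],[0,0,0,0,0,0]]]' 1 && python3 -m creep '[[[0,0,-0.1,0,0,0],[0,0,-0.4,0,0,0],[0,0,-1,0,0,0],[0,0,-2,0,0,0],[0,0,-3.5,0,0,0],[0,0,-5,0,0,0],[0,0,-6.5,0,0,0],[0,0,-8,0,0,0],[0,0,-9,0,0,0],[0,0,-9,0,0,0]]]'; python3 d.py .609,-.1845,.275
```

```text
clock: 43.35
position: [0.4522, -0.286, 0.1854]
tcp_rot: [0.0, 0.195, 0.981, -0.0]
force: [0.4, -0.5, -0.1]
opening: 0.0853
grasp_force: 0.0
clock: 44.6
position: [0.4522, -0.2861, 0.1854]
tcp_rot: [0.0, 0.195, 0.981, -0.0]
force: [-0.5, -0.8, 5.3]
opening: 0.0285
grasp_force: 58.9
clock: 45.85
position: [0.4523, -0.2859, 0.2758]
tcp_rot: [0.001, 0.195, 0.981, -0.0]
force: [0.1, 0.7, -4.0]
opening: 0.0282
grasp_force: 59.4
45.85 [ 0.4523 -0.2859  0.2758] tilt [ 0.001 -0.    -1.   ] y [0.382 0.924 0.   ] grip 0.0539
shift cm [-10.61  15.36   0.1 ]
```

```bash
python3 -m creep '[[[-0.4,0.5,0,0,0,0],[-1.4,2,0,0,0,0],[-3,4.3,0,0,0,0],[-5,7.2,0,0,0,0],[-7,10.1,0,0,0,0],[-8.8,12.7,0,0,0,0],[-10,14.5,0,0,0,0],[-10.5,15.2,0,0,0,0],[-10.6,15.4,0,0,0,0],[-10.6,15.4,0,0,0,0]]]'; python3 d.py .609,-.1845,.2013
```

```text
clock: 47.1
position: [0.6083, -0.1847, 0.2752]
tcp_rot: [-0.0, 0.195, 0.981, -0.0]
force: [-0.2, 0.7, -3.9]
opening: 0.0284
grasp_force: 59.5
47.1 [ 0.6083 -0.1847  0.2752] tilt [-0. -0. -1.] y [ 0.383  0.924 -0.   ] grip 0.0539
shift cm [-0.06  0.05  7.39]
```

```bash
python3 -m creep '[[[-0.05,0.05,1,0,0,0],[-0.05,0.05,2.2,0,0,0],[-0.05,0.05,3.4,0,0,0],[-0.05,0.05,4.6,0,0,0],[-0.05,0.05,5.6,0,0,0],[-0.05,0.05,6.3,0,0,0],[-0.05,0.05,6.8,0,0,0],[-0.05,0.05,7.05,0,0,0],[-0.05,0.05,7.15,0,0,0],[-0.05,0.05,7.2,0,0,0]]]'; python3 -m creep '[[[0,0,0.02,0,0,0],[0,0,0.03,0,0,0],[0,0,0.05,0,0,0],[0,0,0.06,0,0,0],[0,0,0.07,0,0,0],[0,0,0.08,0,0,0],[0,0,0.09,0,0,0],[0,0,0.1,0,0,0],[0,0,0.11,0,0,0],[0,0,0.12,0,0,0]]]'
```

```text
clock: 48.35
position: [0.6096, -0.1838, 0.2033]
tcp_rot: [0.0, 0.195, 0.981, -0.0]
force: [-0.8, -0.4, -3.6]
opening: 0.0282
grasp_force: 59.5
clock: 49.6
position: [0.6095, -0.1837, 0.2019]
tcp_rot: [0.0, 0.195, 0.981, -0.0]
force: [-0.5, -0.8, -3.3]
opening: 0.0286
grasp_force: 59.5
```

```bash
python3 -m creep '[[[0,0,0.01,0,0,0],[0,0,0.02,0,0,0],[0,0,0.03,0,0,0],[0,0,0.04,0,0,0],[0,0,0.05,0,0,0],[0,0,0.06,0,0,0],[0,0,0.07,0,0,0],[0,0,0.08,0,0,0],[0,0,0.08,0,0,0],[0,0,0.08,0,0,0]]]'
```

```text
clock: 50.85
position: [0.6097, -0.1839, 0.2014]
tcp_rot: [0.0, 0.195, 0.981, -0.0]
force: [-1.4, -0.2, 4.9]
opening: 0.0284
grasp_force: 60.4
```

Contact again. I'll release, rise, back away toward the robot and check.

```bash
python3 -m creep '[[[0,0,-0.03,0,0,0],[0,0,-0.03,0,0,0],[0,0,-0.03,0,0,0],[0,0,-0.03,0,0,0],[0,0,-0.03,0,0,0],[0,0,-0.03,0,0,0],[0,0,-0.03,0,0,0],[0,0,-0.03,0,0,0],[0,0,-0.03,0,0,0],[0,0,-0.03,0,0,0]]]' 0; python3 -m creep '[[[0,0,-0.3,0,0,0],[0,0,-1,0,0,0],[0,0,-2.5,0,0,0],[0,0,-4.5,0,0,0],[0,0,-6.5,0,0,0],[0,0,-8.5,0,0,0],[0,0,-10,0,0,0],[0,0,-11,0,0,0],[0,0,-11,0,0,0],[0,0,-11,0,0,0]]]'; python3 -m creep '[[[1,0,0,0,0,0],[3,0,0,0,0,0],[6,0,0,0,0,0],[9,0,0,0,0,0],[11,0,0,0,0,0],[12.5,0,0,0,0,0],[13,0,0,0,0,0],[13,0,0,0,0,0],[13,0,0,0,0,0],[13,0,0,0,0,0]]]'; python3 - <<'E'
from h import *
t=camera("top");s=camera("scene");np.save("t2.npy",t,allow_pickle=True)
a=cv2.resize(t["image"][90:300,150:510],None,fx=1.5,fy=1.5);b=s["image"][60:310,150:470];b=cv2.resize(b,None,fx=1,fy=1)
out=np.zeros((315+250,540,3),np.uint8);out[:315]=a;out[315:,:320]=b
cv2.imwrite("pics/end.png",out)
E
```

```text
clock: 52.1
position: [0.6095, -0.1837, 0.2014]
tcp_rot: [0.0, 0.195, 0.981, -0.0]
force: [0.4, -0.1, -0.8]
opening: 0.0858
grasp_force: 0.0
clock: 53.35
position: [0.6093, -0.1836, 0.3108]
tcp_rot: [-0.001, 0.195, 0.981, -0.0]
force: [-0.2, 0.4, 0.1]
opening: 0.0855
grasp_force: 0.0
clock: 54.6
position: [0.4897, -0.1343, 0.3113]
tcp_rot: [-0.0, 0.195, 0.981, -0.0]
force: [0.8, -0.1, 1.5]
opening: 0.0855
grasp_force: 0.0
```

View pics/end.png

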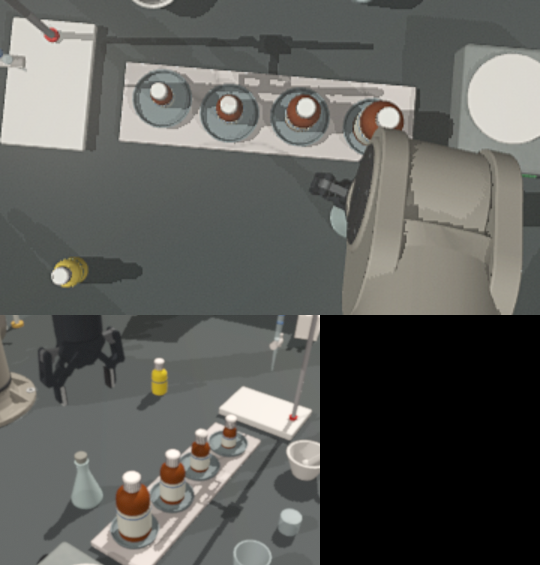

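The final view shows all four bottles upright in their dishes, rising in size from the burette end. The flask is in place at composite (85,483).

```bash
python3 -c "
from cell import bot
print(bot.hand_in())"
```

```text
the job is handed in; nothing more can be done
None
```

I handed the job in at about 55 s of the 96 s allowed: all four bottles stand upright in the middle of their dishes, smallest next to the burette stand and rising to the largest at the far end, with the flask left where it stood.

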